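# Spice jars back into the clip rack

## Robot

A 6-joint arm with a two-finger parallel gripper is mounted at the origin on a cart in front of the work surface, level with it; the furniture and walls round the work are solid. World frame = base frame: x ahead of the robot, y to its left, z up, the work surface at z = 0. Lengths are in m, angles in rad, forces in N, time in s.
With the tool pointing down it reaches from about 0.225 to 0.875 m from the base axis. Payload 3.4 kg.
Tool frame: the origin (TCP) lies on the mounting face of the last link; the fingertips stand 173 mm ahead of it and the grasp point (between the pads) lies 155 mm ahead of it; y points along the fingers, x is the direction in which the jaws open and shut, and the axes are right-handed (so a half turn about y gives the same grasp; the last joint's range is limited). The gripper opens to 85 mm and grips with 20 to 120 N. Pads are 22 mm wide; open, the fingers measure 114 mm over their backs; the gripper's body (76 mm by 85 mm) begins 54 mm behind the grasp point. The pads swing forward as they close: fully open they stand 13 mm farther back than shut.
Start: joints at [1.156, 0.276, 1.505, -0, 1.361, -0.121], TCP at [0.167, 0.55, 0.405] pointing down, gripper open.
Joint ranges: [-2.89, 2.89], [-0.75, 2.08], [0.22, 2.7], [-1.18, 4.32], [0.11, 2.71], [-2.7, 2.7]. Speed limits (rad/s): [2.57, 2.57, 3.14, 3.14, 3.14, 3.14].

## Interface

Orientations are given as a 3x3 rotation matrix whose columns are the frame's x, y, z axes.
In Python, from cell import status, cams, ticket gives the robot as it stands.
- The arm moves only by the tool jog_arm, never from a script. Its argument "plan" is one flat list of numbers, 7 for each row, row after row: the turn, a rotation vector about the world's x, y, z in rad, then the shift along the world's x, y, z in m, then the opening, from 0 (shut) to 1 (fully open). In form: [rx, ry, rz, dx, dy, dz, grip, rx, ry, rz, dx, dy, dz, grip, ...]. A call has 1 to 20 rows; each row is the pose to reach, as a shift and turn from the pose measured when the call began; what a row does not reach only later rows make up. A row lasts 1/8 s, in which the tool goes at most 62.5 mm and 10.7 degrees, less where a joint would pass 70% of its speed; a pose out of reach is approached as far as the arm can. A call with a gripper value outside its range is refused whole. The fingers move at their own pace and stop on an object; "force" is the grip in N (left out, the last holds). Time passes only in rows, so rows that repeat a pose let the fingers close. It gives the time, the measured TCP pose, the force and the opening at its end, in the units of the state.
- status.get_state(): the state, without advancing time (a new reading comes with each control period).
- cams.camera(name): name is "scene" or "top" or "wrist"; returns a dict with "image" (480x640x3 uint8, blue, green, red), "fx", "fy", "cx", "cy" (pixels), "rvec" (rotation vector, rad) and "tvec" (3), from world to camera coordinates, as OpenCV has them; the wrist camera has in their place "hand_eye" (4x4, takes a point from camera to tool coordinates, whose origin is the TCP and whose axes are the tool frame's). Camera axes: x right, y down, z forward; pixel columns grow to the right and rows downward; lengths in m; the calibration is good to about 2 mm. A picture is of the moment at which its call begins: read the wrist's pose just before it. There is no depth.
- ticket.job_done(): hands the job in, once; it reports no verdict.
The state is a dict: "t": time; "joint_positions": joint angles; "joint_vel": joint speeds; "effort": joint torques, N m; "tcp_pos": TCP position; "tool_rot": TCP orientation; "contact_force": force on the tool from outside, world axes, zero at the start; "torque": the same for the moment, N m; "finger_gap": finger opening in m.
Only numpy, scipy, OpenCV 4.12 (cv2) and the standard library are available. Lean on these libraries where they do the work, as an engineer would, in place of code of your own. Each camera call takes 0.05 s, during which the arm holds its last target. There are 200 camera calls.

## Task

Fill the two empty spring clips of the spice rack. Stand the toppled spice jar upright on the worktop and let go of it, then take it again and push it sideways into an empty clip until it sits right back; push the standing loose jar into the other empty clip in the same way. Both jars end upright on the rack's base board; leave the jar already in the rack in its clip and do not disturb the garlic or the tomato.

Things in the scene. Friction and masses are not known exactly. Their poses are not given: they have to be found in the camera images.
- rack: Fixed clip rack of pale wood: base board 290 mm long (y), 72 mm deep (x -33 to +39 mm), 10 mm thick; upright rail along its back edge (front face at x = +24 mm, top 56 mm over the worktop). Origin: on the worktop, mid-row, on the line of the seated jars' axes. Open front is -x, facing the robot. Three equal clips at y = -90, 0, +90 mm; which clip is where varies.
- clip_1: Steel spring clip that already holds a jar (jar_in); built as clip_2. In all clips the two sprung arms lie 24 to 40 mm above the base board, at y = +-27 mm, and nothing of the rack is higher than 46 mm above the base board.
- clip_2: Empty steel spring clip on the rail, open to -x. Origin: on top of the base board (10 mm over the worktop), on the axis of a seated jar: a seated jar's origin coincides with it. A back plate stops the jar at x = +22 mm. Flared arm tips at x = -32 mm, y = +-27 mm lead in; rounded lips at x = -19 mm leave a 36 mm gap and spring apart to 44 mm as the jar passes.
- clip_3: Second empty steel spring clip, same as clip_2. A jar enters either along +x, its flat sides parallel to the clip's x axis (any of the four quarter turns). Pushing in takes about 4 to 10 N over the last 30 mm or so; then it snaps home against the back plate.
- jar_in: Spice jar already seated in clip_1; same shape as jar_a.
- jar_a: The toppled spice jar, lying on a flat side on the worktop: 100 mm tall, 80 to 150 g. Body square with rounded corners, 44 mm over the flats (its x and y axes), up to 69 mm from the foot, then tapering; screw lid round, 44 mm diameter, 80 to 100 mm from the foot. Origin: centre of the foot (underside); z axis points from foot to lid, level while it lies.
- jar_b: The loose spice jar that stands upright on the worktop at the left, in front of the rack; same shape and origin as jar_a. The toppled jar_a lies to the right of the rack, its lid away from the rack; the worktop between the rack and the sink drainer (edge at world y = -0.355 m) is otherwise free.
- garlic: Garlic bulb, 56 mm, loose at the front edge of the worktop. Origin: centre of its underside. Bystander.
- tomato: Tomato, 74 mm wide and 69 mm high, loose on the sink's drainer (3.5 mm higher than the worktop) to the right. Origin: centre of its underside. Bystander.
Things that resemble listed ones, but are neither listed nor needed, are in the scene too. What is shaped like the jar_b but blue, pink or purple is not meant.

How it is judged:
By the outcome, as a careful person would: the job done as asked, in the order asked, and still so for the second after the job is handed in, with the robot touching nothing.
It also fails if it takes over 72 s, if anything falls off the work surface, if the arm or the gripper's body presses on something with over 40 N, if the wrist force passes 120 N, or if a joint passes its speed limit or range.

## Working session

There is one attempt and no reset: what is moved stays moved. The work goes in short steps, Python scripts to look and compute and a tool call to move; the robot and the scene stay as the last step left them, time stands still between calls to the robot, and variables do not carry over. Pictures are saved under pics/ and viewed, about 8 in all and at most 12, crops included, and the job is handed in when it is done.

Besides the shell and the picture viewer there is one more tool, called after "Emit:" as a command line: name --argument value ..., lists and objects as JSON in quotes. jog_arm: Moves the arm, as the interface text tells. Its arguments: {"type":"object","properties":{"plan":{"type":"array"},"force":{"type":"number"}},"required":["plan"]}

```bash
mkdir -p pics; ls
python3 - <<'E'
from cell import status,cams
import cv2,numpy as np
print(status.get_state())
for n in("scene","top"):
    c=cams.camera(n); cv2.imwrite(f"pics/{n}0.png",c.pop("image")); print(n,c)
    np.save(f"pics/{n}.npy",c,allow_pickle=True)
E
```

```text
pics
{'t': 0.0, 'joint_positions': array([ 1.15604019e+00,  2.76588424e-01,  1.50613694e+00,  2.01033980e-05,
        1.36067553e+00, -1.21003490e-01]), 'joint_vel': array([ 0.00093486,  0.00064326, -0.00045641, -0.00082414,  0.00022703,
       -0.00092757]), 'effort': array([ 1.36256764e-03, -4.16783237e+01, -2.45799655e+01,  3.92973716e-04,
        1.13044074e-02, -7.59564358e-06]), 'tcp_pos': array([0.16640697, 0.55017403, 0.40384164]), 'tool_rot': array([[ 2.89549518e-01, -7.46656839e-04, -9.57162744e-01],
       [ 9.57161357e-01, -1.64700934e-03,  2.89550383e-01],
       [-1.79265075e-03, -9.99998365e-01,  2.37780313e-04]]), 'contact_force': array([-0.85007839, -0.76962868, -0.12955939]), 'torque': array([ 0.01910656,  0.04169688, -0.039316  ]), 'finger_gap': 0.08515694842491676}
scene {'fx': 441.19335429564285, 'fy': 441.19335429564285, 'cx': 308.7429357444933, 'cy': 239.23679955498676, 'rvec': array([ 2.37825659, -0.71639108,  0.25681505]), 'tvec': array([-0.44214117,  0.17626455,  0.82841728])}
top {'fx': 575.1067243271149, 'fy': 575.1067243271149, 'cx': 317.8332236312027, 'cy': 234.46629680164367, 'rvec': array([ 2.0964665 , -2.12608709,  0.23459995]), 'tvec': array([-0.11920338,  0.48132395,  1.05395685])}
```

View pics/scene0.png

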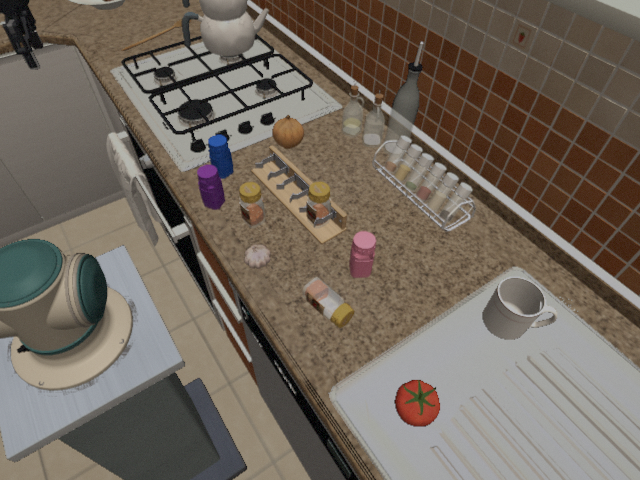

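View pics/top0.png

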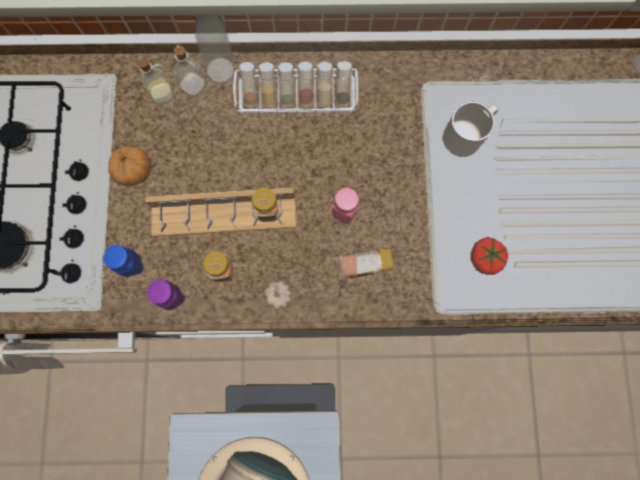

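```bash
cat > h.py <<'E'
import numpy as np,cv2
C={n:np.load(f"pics/{n}.npy",allow_pickle=True).item() for n in("scene","top")}
def K(c): return np.array([[c["fx"],0,c["cx"]],[0,c["fy"],c["cy"]],[0,0,1.]])
def ray(c,p):
    R=cv2.Rodrigues(c["rvec"])[0]; o=-R.T@c["tvec"]
    d=R.T@np.linalg.inv(K(c))@np.array([p[0],p[1],1.]); return o,d
def plane(c,p,z):
    o,d=ray(c,p); return o+d*(z-o[2])/d[2]
def proj(c,P): return cv2.projectPoints(np.array(P,float).reshape(-1,1,3),c["rvec"],c["tvec"],K(c),None)[0][:,0]
E
python3 - <<'E'
import cv2,numpy as np
a=cv2.imread("pics/top0.png")[180:300,135:402]; a=cv2.resize(a,None,fx=3,fy=3,interpolation=cv2.INTER_CUBIC)
b=cv2.imread("pics/scene0.png")[140:340,225:385]; b=cv2.resize(b,None,fx=3,fy=3,interpolation=cv2.INTER_CUBIC)
for im,x0,y0 in((a,135,180),(b,225,140)):
    h,w=im.shape[:2]
    for x in range(-(-x0//20)*20,x0+w//3,20): cv2.putText(im,str(x),((x-x0)*3,8),0,.3,(0,255,255),1); im[::6,(x-x0)*3]=(0,255,255)
    for y in range(-(-y0//20)*20,y0+h//3,20): cv2.putText(im,str(y),(0,(y-y0)*3),0,.3,(0,255,255),1); im[(y-y0)*3,::6]=(0,255,255)
cv2.imwrite("pics/a1.png",a);cv2.imwrite("pics/b1.png",b)
E
```

```text
(no output)
```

View pics/a1.png

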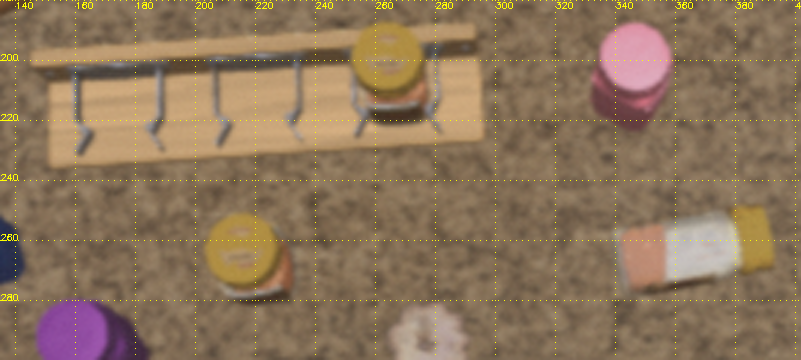

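View pics/b1.png

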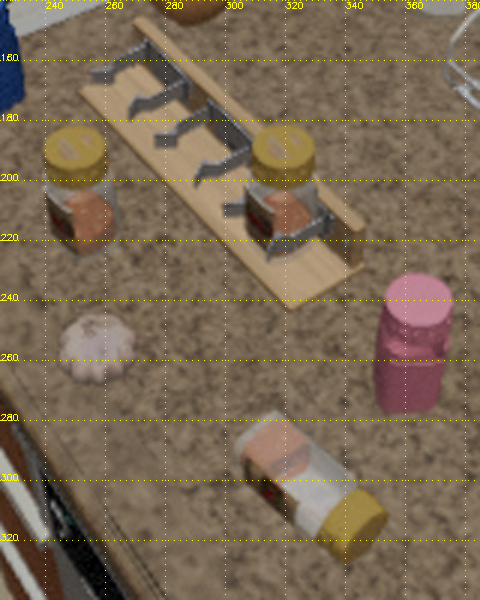

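Run:
```python
from h import *
np.set_printoptions(precision=4,suppress=True)
t=C["top"];s=C["scene"]
for n,c in C.items():
    im=cv2.imread(f"pics/{n}0.png");h=cv2.cvtColor(im,cv2.COLOR_BGR2HSV)
    m=cv2.inRange(h,(18,140,90),(32,255,255))
    k,l,st,ce=cv2.connectedComponentsWithStats(m)
    for i in range(1,k):
        if st[i,4]>80:
            r=cv2.minAreaRect(np.argwhere(l==i)[:,::-1].astype(np.float32))
            print(n,st[i],ce[i],r,plane(c,ce[i],.1)[:2],plane(c,ce[i],.022)[:2])
P=lambda p,z,c=t:plane(c,p,z)[:2]
print("board top: FL,FR",P((151.5,235),.01),P((296,226.5),.01),"len",np.linalg.norm(P((151.5,235),.01)-P((296,226.5),.01)))
print("scene FL,FR,BR",P((251,170),.01,s),P((320,242),.01,s))
print("rail back top",P((145.5,197.5),.056),P((293,188),.056),"front",P((145.5,202.5),.056),P((293,192.5),.056))
print("jar_in lid",P((264.3,198.5),.1),"jar_b",P((215.7,263),.1))
print("jar_a top corners z.044: ",[P(q,.044) for q in((342.5,257.5),(345.5,275.5),(379,251),(382,269),(392.5,271),(389,248.5))])
print("jar_b scene lid",P((250,188),.1,s), "in",P((319.5,187.5),.1,s))
print("cam",ray(t,(0,0))[0],ray(s,(0,0))[0])
```

```text
scene [240 183  21  20 231] [250.4416 194.1775] ((250.00001525878906, 192.5), (18.782970428466797, 20.124608993530273), 63.43495178222656) [0.4146 0.045 ] [0.4453 0.1166]
scene [309 182  21  21 238] [319.1765 193.7143] ((319.0, 192.0), (20.0, 20.0), 90.0) [ 0.5348 -0.0327] [0.5798 0.0298]
scene [331 303  23  24 271] [342.0037 315.1107] ((342.4016418457031, 314.9180603027344), (16.132648468017578, 22.66252899169922), 39.80556869506836) [ 0.4055 -0.2889] [ 0.4352 -0.2568]
top [253 188  23  24 345] [264.1478 199.5594] ((264.0, 199.5), (23.0, 22.0), 90.0) [ 0.537  -0.0266] [ 0.5591 -0.0198]
top [379 249  14  22 197] [385.9289 258.7919] ((385.8262939453125, 258.7997741699219), (21.57959747314453, 10.146016120910645), 78.11134338378906) [ 0.4221 -0.249 ] [ 0.4356 -0.259 ]
top [204 252  25  24 351] [215.8291 263.2707] ((215.50001525878906, 263.0), (23.33452033996582, 23.33452033996582), 45.0) [0.4181 0.0605] [0.4313 0.0739]
board top: FL,FR [0.4921 0.2055] [ 0.5057 -0.0828] len 0.2885776952211228
scene FL,FR,BR [0.4918 0.2005] [ 0.5056 -0.0819]
rail back top [0.5567 0.2074] [ 0.5721 -0.0788] front [0.5466 0.2069] [ 0.563  -0.0788]
jar_in lid [ 0.5391 -0.0268] jar_b [0.4186 0.0608]
jar_a top corners z.044:  [array([ 0.4354, -0.1727]), array([ 0.4005, -0.1776]), array([ 0.4472, -0.2434]), array([ 0.4121, -0.2478]), array([ 0.4079, -0.2678]), array([ 0.4518, -0.2629])]
jar_b scene lid [0.4226 0.0614] in [ 0.5458 -0.0179]
cam [ 0.2443 -0.1166  1.1329] [ 0.1552 -0.56    0.7584]
```

```bash
cat >> h.py <<'E'
from scipy.spatial.transform import Rotation as Ro
from cell import status
def rot(jaw,f):
    "tool rotation from jaw yaw angle and finger direction"
    y=np.array(f,float);y/=np.linalg.norm(y);x=np.array([np.cos(jaw),np.sin(jaw),0]);x-=y*(x@y);x/=np.linalg.norm(x)
    return np.c_[x,y,np.cross(x,y)]
def row(G,R,back=0.,st=None):
    "row that brings the grasp point to G (back: retreat along the fingers)"
    st=st or status.get_state(); p=np.array(G)-(0.155+back)*R[:,1]
    r=Ro.from_matrix(R@st["tool_rot"].T).as_rotvec()
    return np.r_[r,p-st["tcp_pos"]].round(3).tolist()
def show():
    s=status.get_state(); print("t",s["t"],"q",s["joint_positions"].round(2),"tcp",s["tcp_pos"].round(4),"grasp",(s["tcp_pos"]+.155*s["tool_rot"][:,1]).round(4),"F",s["contact_force"].round(1),"gap",round(s["finger_gap"],4)); print(s["tool_rot"].round(3).tolist())
U=np.array([.155,-.988,0])
E
python3 - <<'E'
from h import *
a=np.radians(25);f=-np.array([0,0,1])*np.cos(a)-U*np.sin(a)
R=rot(.155,f);print(row((.428,-.220,.022),R,.1),row((.428,-.220,.022),R))
E
```

```text
[0.348, 0.301, -1.104, 0.278, -0.877, -0.151] [0.348, 0.301, -1.104, 0.272, -0.835, -0.241]
```

Emit:
jog_arm --plan '[0, 0, -0.3, 0.1, -0.3, 0, 1, 0, 0, -0.6, 0.2, -0.4, 0, 1, 0.1, 0.1, -0.9, 0.25, -0.5, 0, 1, 0.2, 0.2, -1.0, 0.27, -0.6, 0, 1, 0.3, 0.25, -1.1, 0.278, -0.7, 0, 1, 0.348, 0.301, -1.104, 0.278, -0.877, -0.05, 1, 0.348, 0.301, -1.104, 0.278, -0.877, -0.05, 1, 0.348, 0.301, -1.104, 0.278, -0.877, -0.05, 1, 0.348, 0.301, -1.104, 0.278, -0.877, -0.05, 1, 0.348, 0.301, -1.104, 0.278, -0.877, -0.05, 1, 0.348, 0.301, -1.104, 0.278, -0.877, -0.05, 1, 0.348, 0.301, -1.104, 0.278, -0.877, -0.05, 1, 0.348, 0.301, -1.104, 0.278, -0.877, -0.05, 1, 0.348, 0.301, -1.104, 0.278, -0.877, -0.05, 1, 0.348, 0.301, -1.104, 0.278, -0.877, -0.151, 1, 0.348, 0.301, -1.104, 0.278, -0.877, -0.151, 1, 0.348, 0.301, -1.104, 0.278, -0.877, -0.151, 1, 0.348, 0.301, -1.104, 0.278, -0.877, -0.151, 1]' --force 40

```text
t: 2.35
tcp_pos: [0.4445, -0.3263, 0.2537]
tool_rot: [[0.988, -0.066, -0.14], [0.154, 0.419, 0.895], [-0.0, -0.906, 0.424]]
contact_force: [-0.6, -0.2, 0.2]
finger_gap: 0.0849
```

Run:
```python
from h import *
from cell import cams
show()
a=np.radians(25);f=-np.array([0,0,1])*np.cos(a)-U*np.sin(a)
R=rot(.155,f);print(row((.428,-.220,.022),R,.05),row((.428,-.220,.022),R))
s=status.get_state();c=cams.camera("wrist");im=c["image"].copy()
H=c["hand_eye"];T=np.eye(4);T[:3,:3]=s["tool_rot"];T[:3,3]=s["tcp_pos"];W=np.linalg.inv(T@H)
def pj(P):
    q=(W@np.r_[P,1])[:3];return (int(c["fx"]*q[0]/q[2]+c["cx"]),int(c["fy"]*q[1]/q[2]+c["cy"]))
F=np.array([.420,-.1685,.044]);V=np.array([.988,.155,0])
for d in(0,.05,.069,.1):
    cv2.line(im,pj(F+d*U-.022*V),pj(F+d*U+.022*V),(0,255,0),1)
cv2.imwrite("pics/w1.png",im)
```

```text
t 2.35 q [-0.84  0.46  1.66  0.24  1.4  -1.08] tcp [ 0.4445 -0.3263  0.2537] grasp [ 0.4343 -0.2614  0.1133] F [-0.6 -0.2  0.2] gap 0.0849
[[0.988, -0.066, -0.14], [0.154, 0.419, 0.895], [-0.0, -0.906, 0.424]]
[-0.002, -0.0, 0.0, -0.003, 0.021, -0.046] [-0.002, -0.0, 0.0, -0.006, 0.042, -0.091]
```

View pics/w1.png

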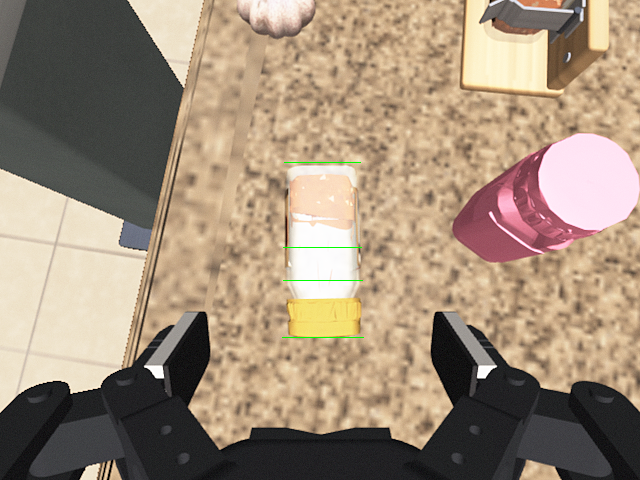

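The wrist view shows the lying jar (foot edge at row 165, lid end at 336, columns 286–360), and it matches my predicted outline. Next I descend, grip and lift.

Emit:
jog_arm --plan '[0, 0, 0, -0.003, 0.021, -0.046, 1, 0, 0, 0, -0.006, 0.042, -0.091, 1, 0, 0, 0, -0.006, 0.042, -0.091, 1, 0, 0, 0, -0.006, 0.042, -0.091, 1, 0, 0, 0, -0.006, 0.042, -0.091, 0.3, 0, 0, 0, -0.006, 0.042, -0.091, 0.3, 0, 0, 0, -0.006, 0.042, -0.091, 0.3, 0, 0, 0, -0.006, 0.042, -0.091, 0.3, 0, 0, 0, -0.006, 0.042, -0.091, 0.3, 0, 0, 0, -0.006, 0.042, -0.091, 0.3]' --force 60

```text
t: 3.65
tcp_pos: [0.439, -0.2851, 0.1648]
tool_rot: [[0.988, -0.063, -0.141], [0.154, 0.416, 0.896], [0.002, -0.907, 0.421]]
contact_force: [0.3, -2.0, 6.5]
finger_gap: 0.0424
```

Run:
```python
from h import *
show(); s=status.get_state()
# jar pose in hand -> upright with h along rack x; standing foot at (.42,-.19)
h=np.array([.9989,.047,0])
R0=s["tool_rot"]; A0=np.c_[U,np.cross([0,0,1],U),[0,0,1]]  # lid dir, side, up
A1=np.c_[[0,0,1],np.cross([0,0,1],h),-h]
Rf=(A1@A0.T)@R0; print(Rf.round(3))
F=np.array([.420,-.1685,.022]); rel=R0.T@(F-s["tcp_pos"])
tcp=np.array([.42,-.19,0])-Rf@rel; print("tcp final",tcp,"row",Ro.from_matrix(Rf@R0.T).as_rotvec(), tcp-s["tcp_pos"])
Rm=Ro.from_rotvec([0,0,np.arctan2(.047,.9989)-np.arctan2(U[1],U[0])]).as_matrix()
print("yaw",Ro.from_matrix(Rm).as_rotvec())
rz=Ro.from_matrix(Rf@(Rm@R0).T).as_rotvec()
for k in(.0,.25,.5,.75,1):print(k,Ro.from_matrix(Ro.from_rotvec(k*rz).as_matrix()@Rm).as_rotvec().round(3))
```

```text
t 3.65 q [-0.8   0.53  1.82  0.27  1.16 -1.11] tcp [ 0.439  -0.2851  0.1648] grasp [ 0.4293 -0.2205  0.0242] F [ 0.3 -2.   6.5] gap 0.0424
[[0.988, -0.063, -0.141], [0.154, 0.416, 0.896], [0.002, -0.907, 0.421]]
[[-0.049  0.906 -0.421]
 [ 0.999  0.045 -0.02 ]
 [ 0.001 -0.421 -0.907]]
tcp final [ 0.27735494 -0.1959602   0.11812062] row [-1.06843002 -1.31025613  1.12883102] [-0.1616922   0.08910692 -0.0466462 ]
yaw [0.         0.         1.46219921]
0.0 [0.    0.    1.462]
0.25 [-0.271 -0.333  1.442]
0.5 [-0.541 -0.664  1.381]
0.75 [-0.808 -0.99   1.277]
1 [-1.068 -1.31   1.129]
```

Run:
```python
from h import *
print("pink",plane(C["top"],(345,199),.1))
s=status.get_state();R0=s["tool_rot"];yh=-.5;h=np.array([np.cos(yh),np.sin(yh),0])
A0=np.c_[U,np.cross([0,0,1],U),[0,0,1]];A1=np.c_[[0,0,1],np.cross([0,0,1],h),-h]
Rf=(A1@A0.T)@R0
rel=R0.T@(np.array([.420,-.1685,.022])-s["tcp_pos"])
tcp=np.array([.47,-.275,0])-Rf@rel; print("final",Ro.from_matrix(Rf@R0.T).as_rotvec(),tcp-s["tcp_pos"],tcp)
Rm=Ro.from_rotvec([0,0,yh-np.arctan2(U[1],U[0])]).as_matrix()
rz=Ro.from_matrix(Rf@(Rm@R0).T).as_rotvec()
for k in(.0,.25,.5,.75,1):print(k,Ro.from_matrix(Ro.from_rotvec(k*rz).as_matrix()@Rm).as_rotvec().round(3))
```

```text
pink [ 0.53614215 -0.17714518  0.1       ]
final [-1.32199298 -0.93028723  0.71415453] [-0.09397692  0.07917195 -0.0466462 ] [ 0.34507021 -0.20589517  0.11812062]
0.0 [0.    0.    0.915]
0.25 [-0.333 -0.234  0.903]
0.5 [-0.664 -0.467  0.866]
0.75 [-0.994 -0.7    0.804]
1 [-1.322 -0.93   0.714]
```

Emit:
jog_arm --plan '[0, 0, 0, 0, 0, 0.05, 0.3, 0, 0, 0.1, 0, 0, 0.1, 0.3, 0, 0, 0.3, -0.02, 0.02, 0.13, 0.3, 0, 0, 0.46, -0.04, 0.03, 0.13, 0.3, 0, 0, 0.62, -0.06, 0.05, 0.13, 0.3, 0, 0, 0.78, -0.08, 0.07, 0.13, 0.3, 0, 0, 0.915, -0.094, 0.079, 0.13, 0.3, -0.166, -0.117, 0.91, -0.094, 0.079, 0.13, 0.3, -0.333, -0.234, 0.903, -0.094, 0.079, 0.12, 0.3, -0.5, -0.35, 0.885, -0.094, 0.079, 0.11, 0.3, -0.664, -0.467, 0.866, -0.094, 0.079, 0.1, 0.3, -0.83, -0.584, 0.835, -0.094, 0.079, 0.09, 0.3, -0.994, -0.7, 0.804, -0.094, 0.079, 0.08, 0.3, -1.16, -0.815, 0.76, -0.094, 0.079, 0.06, 0.3, -1.322, -0.93, 0.714, -0.094, 0.079, 0.04, 0.3, -1.322, -0.93, 0.714, -0.094, 0.079, 0.0, 0.3, -1.322, -0.93, 0.714, -0.094, 0.079, -0.02, 0.3, -1.322, -0.93, 0.714, -0.094, 0.079, -0.03, 0.3, -1.322, -0.93, 0.714, -0.094, 0.079, -0.03, 0.3, -1.322, -0.93, 0.714, -0.094, 0.079, -0.03, 0.3]' --force 60

```text
t: 6.15
tcp_pos: [0.3749, -0.1629, 0.4152]
tool_rot: [[0.492, 0.754, -0.435], [0.871, -0.428, 0.243], [-0.003, -0.499, -0.867]]
contact_force: [0.1, -0.1, -2.6]
finger_gap: 0.0427
```

Run:
```python
from h import *
from cell import cams
show()
s=status.get_state();im=cams.camera("scene")["image"];t=cams.camera("top")["image"]
a=cv2.resize(im[170:370,260:460],None,fx=2,fy=2);b=cv2.resize(t[170:370,260:460],None,fx=2,fy=2)
cv2.imwrite("pics/s2.png",np.hstack([a,b]))
```

```text
t 6.15 q [-0.63 -0.18  2.22  1.08  0.11 -2.7 ] tcp [ 0.3749 -0.1629  0.4152] grasp [ 0.4918 -0.2292  0.3379] F [ 0.1 -0.1 -2.6] gap 0.0427
[[0.492, 0.754, -0.435], [0.871, -0.428, 0.243], [-0.003, -0.499, -0.867]]
```

View pics/s2.png

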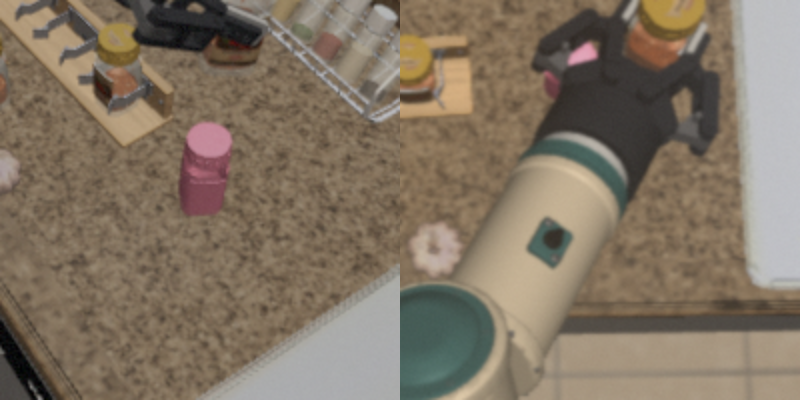

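```bash
cat > kin.py <<'E'
import numpy as np,itertools
from scipy.optimize import least_squares
from scipy.spatial.transform import Rotation as Ro
Rx=lambda a:Ro.from_euler('x',a).as_matrix()
Ry=lambda a:Ro.from_euler('y',a).as_matrix()
Rz=lambda a:Ro.from_euler('z',a).as_matrix()
LO=np.array([-2.89,-.75,.22,-1.18,.11,-2.7]);HI=np.array([2.89,2.08,2.7,4.32,2.71,2.7])
S=(1,1)
def fk(q,P):
    H,a,L1,L2,e,L3=P
    A=Rz(q[0]);B=A@Ry(q[1]);C=A@Ry(q[1]+q[2]);W=C@Rz(S[0]*q[3])@Ry(q[4])@Rz(S[1]*q[5])
    p=np.array([0,0,H])+A[:,0]*a+B[:,2]*L1+C[:,0]*e+C[:,2]*L2+W[:,2]*L3
    return p,W
D=[([1.156,.2766,1.5061,0,1.3607,-.121],(.1664,.5502,.4038),[[.290,-.001,-.957],[.957,-.002,.290],[-.002,-1,0]]),
([-.84,.46,1.66,.24,1.4,-1.08],(.4445,-.3263,.2537),[[0.988,-0.066,-0.14],[0.154,0.419,0.895],[-0.0,-0.906,0.424]]),
([-.80,.53,1.82,.27,1.16,-1.11],(.439,-.2851,.1648),[[0.988,-0.063,-0.141],[0.154,0.416,0.896],[0.002,-0.907,0.421]]),
([-.63,-.18,2.22,1.08,.11,-2.7],(.3749,-.1629,.4152),[[0.492,0.754,-0.435],[0.871,-0.428,0.243],[-0.003,-0.499,-0.867]])]
E
python3 - <<'E'
import kin;from kin import *
np.set_printoptions(precision=3,suppress=True)
for s in itertools.product((1,-1),(1,-1)):
    kin.S=s
    print(s,[ (np.array(R)[:,1]-fk(q,[0]*6)[1][:,2]).round(2) for q,p,R in D],[(fk(q,[0]*6)[1].T@np.array(R)).round(1).tolist() for q,p,R in D][:4:3])
    r=least_squares(lambda P:np.concatenate([fk(q,P)[0]-p for q,p,R in D]),[.2,0,.4,.4,0,.1]);print(r.x,r.cost**.5,r.fun)
E
```

```text
(1, 1) [array([-0., -0., -0.]), array([-0., -0., -0.]), array([-0.,  0.,  0.]), array([-0.,  0., -0.])] [[[-1.0, 0.0, -0.0], [-0.0, 0.0, 1.0], [0.0, 1.0, 0.0]], [[-1.0, -0.0, 0.0], [0.0, 0.0, 1.0], [-0.0, 1.0, -0.0]]]
[ 0.067 -0.033  0.821  0.412  0.09   0.297] 0.08705693314973108 [ 0.065 -0.024 -0.019 -0.039 -0.022 -0.012 -0.03  -0.031 -0.013 -0.032
 -0.051  0.045]
(1, -1) [array([-0., -0., -0.]), array([-0., -0., -0.]), array([-0.,  0.,  0.]), array([-0.,  0., -0.])] [[[-1.0, 0.0, 0.2], [0.2, 0.0, 1.0], [0.0, 1.0, 0.0]], [[-0.6, -0.0, -0.8], [-0.8, 0.0, 0.6], [-0.0, 1.0, -0.0]]]
[ 0.067 -0.033  0.821  0.412  0.09   0.297] 0.08705693314973108 [ 0.065 -0.024 -0.019 -0.039 -0.022 -0.012 -0.03  -0.031 -0.013 -0.032
 -0.051  0.045]
(-1, 1) [array([-0., -0., -0.]), array([ 0.35,  0.31, -0.  ]), array([0.35, 0.34, 0.  ]), array([ 0.11,  0.16, -0.  ])] [[[-1.0, 0.0, -0.0], [-0.0, 0.0, 1.0], [0.0, 1.0, 0.0]], [[0.5, 0.1, -0.8], [-0.8, -0.2, -0.5], [-0.2, 1.0, 0.0]]]
[ 0.286  0.054  0.216  0.459 -0.005 -0.043] 0.15403548359716868 [ 0.06  -0.035  0.041 -0.064 -0.083  0.029 -0.078 -0.072  0.028 -0.057
 -0.063 -0.098]
(-1, -1) [array([-0., -0., -0.]), array([ 0.35,  0.31, -0.  ]), array([0.35, 0.34, 0.  ]), array([ 0.11,  0.16, -0.  ])] [[[-1.0, 0.0, 0.2], [0.2, 0.0, 1.0], [0.0, 1.0, 0.0]], [[1.0, 0.2, -0.1], [-0.1, -0.0, -1.0], [-0.2, 1.0, 0.0]]]
[ 0.286  0.054  0.216  0.459 -0.005 -0.043] 0.15403548359716868 [ 0.06  -0.035  0.041 -0.064 -0.083  0.029 -0.078 -0.072  0.028 -0.057
 -0.063 -0.098]
```

```bash
cat >> kin.py <<'E'
S=(1,1)
def fk(q,P):
    H,b,L1,L2,L3=P[:5];a,e,w=(list(P[5:])+[0,0,0])[:3]
    A=Rz(q[0]);B=A@Ry(q[1]);C=A@Ry(q[1]+q[2]);W=C@Rz(q[3])@Ry(q[4])@Rz(q[5])
    V=C@Rz(q[3])@Ry(q[4])
    p=np.array([0,0,H])+A[:,0]*a+A[:,1]*b+B[:,2]*L1+C[:,0]*e+C[:,2]*L2+V[:,0]*w+W[:,2]*L3
    return p,W
E
python3 - <<'E'
from kin import *
np.set_printoptions(precision=4,suppress=True)
for n in(5,6,7,8):
    r=least_squares(lambda P:np.concatenate([fk(q,P)[0]-p for q,p,R in D]),[.2,.06,.4,.4,.1]+[0]*(n-5));print(r.x,r.fun.round(3))
E
```

```text
[0.1039 0.0716 0.5853 0.4027 0.1771] [-0.009 -0.015  0.001  0.    -0.001  0.004  0.008 -0.01   0.     0.006
 -0.005 -0.005]
[ 0.1056  0.0709  0.5991  0.425   0.182  -0.024 ] [-0.008 -0.014  0.007  0.    -0.     0.002  0.006 -0.008 -0.006  0.004
 -0.004 -0.003]
[ 0.1359  0.0698  0.6299  0.4265  0.1896 -0.0052  0.0603] [-0.     0.    -0.     0.001  0.001  0.001 -0.    -0.    -0.    -0.001
 -0.001 -0.   ]
[ 0.1341  0.0692  0.6341  0.4275  0.1909 -0.0056  0.0611  0.0015] [ 0.     0.    -0.     0.     0.001  0.001 -0.    -0.    -0.001 -0.
 -0.    -0.   ]
```

```bash
cat >> kin.py <<'E'
P=[.1359,.0698,.6299,.4265,.1896,-.0052,.0603]
M=np.diag([-1.,1,1])[:, [0,2,1]]  # wrist frame -> tool frame: x=-x, y=z, z=y
def ik(p,R,n=12,seed=0,q0=None,tol=2e-3):
    "all distinct solutions"
    rng=np.random.default_rng(seed);out=[]
    def f(q):
        a,W=fk(q,P);return np.r_[(a-p)*3,((W@M)-R).ravel()]
    for i in range(n):
        s=q0 if q0 is not None and i==0 else LO+(HI-LO)*rng.random(6)
        s=np.clip(s,LO+.01,HI-.01)
        r=least_squares(f,s,bounds=(LO+.03,HI-.03),max_nfev=60)
        if abs(r.fun).max()<tol and all(abs(r.x-o).max()>.05 for o in out): out.append(r.x)
    return out
def wristz(q):
    A=Rz(q[0]);C=A@Ry(q[1]+q[2]);return (fk(q,P)[0]-P[4]*fk(q,P)[1][:,2])
E
cat > s.py <<'E'
from kin import *
U=np.array([.155,-.988,0]);U/=np.linalg.norm(U)
R0=Ro.from_matrix(D[2][2]).as_matrix();p0=np.array(D[2][1]);rel=R0.T@(np.array([.420,-.1685,.022])-p0)
A0=np.c_[U,np.cross([0,0,1],U),[0,0,1]]
for foot in((.42,-.2,0),(.47,-.26,0),(.6,-.28,0)):
  for yh in np.radians(range(-180,180,20)):
    h=np.array([np.cos(yh),np.sin(yh),0])
    A1=np.c_[[0,0,1],np.cross([0,0,1],h),-h];R=(A1@A0.T)@R0;p=np.array(foot)-R@rel
    for q in ik(p,R,8): print(foot,round(np.degrees(yh)),q.round(2),"tcp",p.round(2),"wr",wristz(q).round(2))
E
time python3 s.py
```

```text
Traceback (most recent call last):
  File "s.py", line 9, in <module>
    for q in ik(p,R,8): print(foot,round(np.degrees(yh)),q.round(2),"tcp",p.round(2),"wr",wristz(q).round(2))
             ~~^^^^^^^
  File "kin.py", line 35, in ik
    r=least_squares(f,s,bounds=(LO+.03,HI-.03),max_nfev=60)
ValueError: Initial guess is outside of provided bounds

real	0m0.588s
user	0m1.185s
sys	0m0.100s
```

```bash
sed -i 's/LO+.01,HI-.01/LO+.05,HI-.05/' kin.py; time python3 s.py
```

```text
(0.42, -0.2, 0) -180 [-0.36  0.89  1.42 -0.35  1.92  1.29] tcp [ 0.56 -0.2   0.12] wr [ 0.73 -0.2   0.2 ]
(0.42, -0.2, 0) -160 [-0.23  0.85  1.53 -0.53  1.79  1.18] tcp [ 0.55 -0.15  0.12] wr [ 0.72 -0.09  0.2 ]
(0.42, -0.2, 0) -140 [-0.1   0.8   1.69 -0.71  1.62  1.12] tcp [ 0.53 -0.11  0.12] wr [0.66 0.   0.2 ]
(0.42, -0.2, 0) -120 [ 0.    0.74  1.89 -0.92  1.43  1.13] tcp [ 0.49 -0.08  0.12] wr [0.58 0.07 0.2 ]
(0.42, -0.2, 0) -60 [0.01 0.75 2.63 4.12 1.26 1.79] tcp [ 0.35 -0.08  0.12] wr [0.26 0.07 0.2 ]
(0.42, -0.2, 0) 20 [-1.4   0.69  2.48  1.4   1.13  1.55] tcp [ 0.29 -0.25  0.12] wr [ 0.12 -0.31  0.2 ]
(0.42, -0.2, 0) 40 [-1.31  0.68  2.22  1.04  1.25  1.8 ] tcp [ 0.31 -0.29  0.12] wr [ 0.18 -0.4   0.2 ]
(0.42, -0.2, 0) 60 [-1.19  0.72  1.98  0.8   1.43  1.91] tcp [ 0.35 -0.32  0.12] wr [ 0.26 -0.47  0.2 ]
(0.42, -0.2, 0) 80 [-1.06  0.78  1.78  0.61  1.61  1.93] tcp [ 0.39 -0.34  0.12] wr [ 0.37 -0.51  0.2 ]
(0.42, -0.2, 0) 100 [-0.92  0.83  1.6   0.44  1.78  1.88] tcp [ 0.44 -0.34  0.12] wr [ 0.47 -0.51  0.2 ]
(0.42, -0.2, 0) 120 [-0.78  0.88  1.47  0.25  1.91  1.77] tcp [ 0
[... 2746 characters left out ...]
 0.12] wr [ 0.36 -0.48  0.2 ]
(0.6, -0.28, 0) 60 [-0.99  0.84  1.57  0.94  1.53  2.21] tcp [ 0.53 -0.4   0.12] wr [ 0.44 -0.55  0.2 ]
(0.6, -0.28, 0) 80 [-0.91  0.94  1.3   0.76  1.79  2.21] tcp [ 0.57 -0.42  0.12] wr [ 0.55 -0.59  0.2 ]
(0.6, -0.28, 0) 100 [-0.81  1.03  1.05  0.59  2.04  2.14] tcp [ 0.62 -0.42  0.12] wr [ 0.65 -0.59  0.2 ]
(0.6, -0.28, 0) 120 [-0.71  1.12  0.83  0.4   2.26  1.99] tcp [ 0.67 -0.4   0.12] wr [ 0.76 -0.55  0.2 ]
(0.6, -0.28, 0) 140 [-0.59  1.18  0.69  0.14  2.41  1.72] tcp [ 0.71 -0.37  0.12] wr [ 0.84 -0.48  0.2 ]
(0.6, -0.28, 0) 160 [-0.48  1.19  0.66 -0.18  2.42  1.38] tcp [ 0.73 -0.33  0.12] wr [ 0.9  -0.39  0.2 ]
real	0m15.928s
user	0m16.479s
sys	0m0.133s
```

```bash
cat > s2.py <<'E'
from kin import *
from h import status
U=np.array([.155,-.988,0]);U/=np.linalg.norm(U)
R0=Ro.from_matrix(D[2][2]).as_matrix();p0=np.array(D[2][1]);rel=R0.T@(np.array([.420,-.1685,.022])-p0)
A0=np.c_[U,np.cross([0,0,1],U),[0,0,1]]
h=np.array([-1.,0,0]);A1=np.c_[[0,0,1],np.cross([0,0,1],h),-h];Rf=(A1@A0.T)@R0
pf=np.array([.40,-.285,0])-Rf@rel
st=status.get_state();Rc=st["tool_rot"];pc=st["tcp_pos"];q=st["joint_positions"]
yaw=Ro.from_rotvec([0,0,-np.pi-np.arctan2(U[1],U[0])]).as_matrix();Rm=yaw@R0
hi=np.array([.45,-.22,.36]);mid=np.array([.5,-.26,.34])
def seg(Ra,Rb,pa,pb,n):
    rv=Ro.from_matrix(Rb@Ra.T).as_rotvec();return [(Ro.from_rotvec(k/n*rv).as_matrix()@Ra,pa+(pb-pa)*k/n) for k in range(1,n+1)],np.degrees(np.linalg.norm(rv))
T=[]
for a in((Rc,R0,pc,hi,5),(R0,Rm,hi,mid,6),(Rm,Rf,mid,pf+[0,0,.05],6)):
    w,d=seg(*a);T+=w;print(d)
for R,p in T:
    o=ik(p,R,1,q0=q,tol=5e-3);
    if o:q=o[0]
    print(np.r_[Ro.from_matrix(R@Rc.T).as_rotvec(),p-pc].round(3).tolist(),q.round(2) if o else "FAIL")
print("final",(pf-pc).round(3),pf.round(3))
E
python3 s2.py
```

```text
96.74192412422093
98.91603673826482
90.00000000000001
[0.251, 0.173, -0.145, 0.015, -0.011, -0.011] [-0.59 -0.12  2.09  0.06  0.4  -1.49]
[0.502, 0.346, -0.291, 0.03, -0.023, -0.022] [-0.6  -0.04  1.96  0.04  0.73 -1.29]
[0.753, 0.519, -0.436, 0.045, -0.034, -0.033] [-0.63  0.06  1.85  0.1   1.02 -1.16]
[1.004, 0.691, -0.581, 0.06, -0.046, -0.043] [-0.66  0.17  1.74  0.18  1.3  -1.04]
[1.255, 0.864, -0.727, 0.075, -0.057, -0.054] [-0.7   0.28  1.66  0.28  1.54 -0.91]
[1.396, 0.69, -0.954, 0.084, -0.064, -0.058] [-0.73  0.27  1.68  0.36  1.45 -0.69]
[1.521, 0.496, -1.178, 0.092, -0.071, -0.061] [-0.75  0.26  1.71  0.42  1.34 -0.46]
[1.63, 0.282, -1.398, 0.1, -0.077, -0.064] [-0.75  0.24  1.74  0.46  1.22 -0.22]
[1.72, 0.047, -1.611, 0.109, -0.084, -0.068] [-0.75  0.23  1.77  0.48  1.08  0.03]
[1.79, -0.209, -1.815, 0.117, -0.091, -0.071] [-0.73  0.22  1.79  0.46  0.94  0.32]
[1.835, -0.489, -2.009, 0.125, -0.097, -0.074] [-0.7   0.22  1.8   0.38  0.82  0.66]
[1.54, -0.411, -2.206, 0.132, -0.101, -0.103] [-0.64  0.3   1.72  0.12  0.98  0.87]
[1.227, -0.329, -2.366, 0.14, -0.106, -0.132] [-0.59  0.39  1.64 -0.06  1.18  1.01]
[0.901, -0.243, -2.489, 0.147, -0.11, -0.16] [-0.54  0.5   1.57 -0.18  1.38  1.09]
[0.566, -0.154, -2.572, 0.154, -0.114, -0.189] [-0.51  0.61  1.5  -0.29  1.58  1.14]
[0.225, -0.064, -2.617, 0.161, -0.119, -0.218] [-0.49  0.73  1.44 -0.38  1.78  1.16]
[-0.119, 0.026, -2.623, 0.168, -0.123, -0.246] [-0.47  0.84  1.38 -0.46  1.97  1.17]
final [ 0.168 -0.123 -0.296] [ 0.543 -0.286  0.118]
```

Emit:
jog_arm --plan '[0.126, 0.087, -0.073, 0.007, -0.005, -0.005, 0.3, 0.251, 0.173, -0.145, 0.015, -0.011, -0.011, 0.3, 0.376, 0.26, -0.218, 0.022, -0.017, -0.016, 0.3, 0.502, 0.346, -0.291, 0.03, -0.023, -0.022, 0.3, 0.628, 0.433, -0.364, 0.038, -0.028, -0.028, 0.3, 0.753, 0.519, -0.436, 0.045, -0.034, -0.033, 0.3, 0.88, 0.605, -0.51, 0.052, -0.04, -0.038, 0.3, 1.004, 0.691, -0.581, 0.06, -0.046, -0.043, 0.3, 1.13, 0.778, -0.654, 0.068, -0.052, -0.048, 0.3, 1.255, 0.864, -0.727, 0.075, -0.057, -0.054, 0.3, 1.325, 0.777, -0.84, 0.08, -0.06, -0.056, 0.3, 1.396, 0.69, -0.954, 0.084, -0.064, -0.058, 0.3, 1.458, 0.593, -1.066, 0.088, -0.068, -0.06, 0.3, 1.521, 0.496, -1.178, 0.092, -0.071, -0.061, 0.3, 1.575, 0.389, -1.288, 0.096, -0.074, -0.062, 0.3, 1.63, 0.282, -1.398, 0.1, -0.077, -0.064, 0.3, 1.675, 0.165, -1.505, 0.104, -0.08, -0.066, 0.3, 1.72, 0.047, -1.611, 0.109, -0.084, -0.068, 0.3, 1.755, -0.08, -1.713, 0.113, -0.088, -0.07, 0.3, 1.79, -0.209, -1.815, 0.117, -0.091, -0.071, 0.3]'

```text
t: 8.75
tcp_pos: [0.4916, -0.2543, 0.3416]
tool_rot: [[0.278, 0.403, 0.872], [-0.961, 0.117, 0.252], [-0.0, -0.908, 0.419]]
contact_force: [-1.2, 0.3, -1.1]
finger_gap: 0.0424
```

```bash
cat > s3.py <<'E'
exec(open("s2.py").read().split("T=[]")[0])
print(q.round(2),pc.round(3))
w,d=seg(Rc,Rm,pc,mid,2);w2,d2=seg(Rm,Rf,mid,pf+[0,0,.05],9);print(d,d2)
for R,p in w+w2:
    o=ik(p,R,1,q0=q,tol=5e-3)
    if o:q=o[0]
    print(np.r_[Ro.from_matrix(R@Rc.T).as_rotvec(),p-pc].round(3).tolist(),q.round(2) if o else "FAIL")
print("final",(pf-pc).round(3),pf.round(3))
E
python3 s3.py
```

```text
[-0.73  0.22  1.79  0.46  0.94  0.32] [ 0.492 -0.254  0.342]
16.20182659492039 90.00000000000001
[-0.001, -0.001, -0.141, 0.004, -0.003, -0.001] [-0.71  0.22  1.8   0.42  0.88  0.48]
[-0.002, -0.002, -0.283, 0.008, -0.006, -0.002] [-0.7   0.22  1.8   0.38  0.82  0.66]
[-0.027, 0.171, -0.282, 0.013, -0.009, -0.021] [-0.66  0.27  1.75  0.2   0.92  0.81]
[-0.052, 0.345, -0.279, 0.018, -0.011, -0.04] [-0.62  0.33  1.69  0.06  1.05  0.93]
[-0.076, 0.518, -0.276, 0.023, -0.014, -0.059] [-0.59  0.39  1.64 -0.06  1.18  1.01]
[-0.101, 0.691, -0.27, 0.027, -0.017, -0.078] [-0.56  0.46  1.59 -0.14  1.31  1.07]
[-0.125, 0.864, -0.264, 0.032, -0.02, -0.097] [-0.53  0.54  1.54 -0.22  1.45  1.11]
[-0.15, 1.038, -0.255, 0.037, -0.023, -0.116] [-0.51  0.61  1.5  -0.29  1.58  1.14]
[-0.175, 1.211, -0.245, 0.042, -0.026, -0.135] [-0.49  0.69  1.46 -0.35  1.71  1.16]
[-0.199, 1.384, -0.234, 0.046, -0.029, -0.154] [-0.48  0.77  1.42 -0.41  1.84  1.17]
[-0.224, 1.557, -0.22, 0.051, -0.031, -0.173] [-0.47  0.84  1.38 -0.46  1.97  1.17]
final [ 0.051 -0.031 -0.223] [ 0.543 -0.286  0.118]
```

Emit:
jog_arm --plan '[-0.001, -0.001, -0.141, 0.004, -0.003, -0.001, 0.3, -0.002, -0.002, -0.283, 0.008, -0.006, -0.002, 0.3, -0.027, 0.171, -0.282, 0.013, -0.009, -0.021, 0.3, -0.052, 0.345, -0.279, 0.018, -0.011, -0.04, 0.3, -0.076, 0.518, -0.276, 0.023, -0.014, -0.059, 0.3, -0.101, 0.691, -0.27, 0.027, -0.017, -0.078, 0.3, -0.125, 0.864, -0.264, 0.032, -0.02, -0.097, 0.3, -0.15, 1.038, -0.255, 0.037, -0.023, -0.116, 0.3, -0.175, 1.211, -0.245, 0.042, -0.026, -0.135, 0.3, -0.199, 1.384, -0.234, 0.046, -0.029, -0.154, 0.3, -0.224, 1.557, -0.22, 0.051, -0.031, -0.173, 0.3, -0.224, 1.557, -0.22, 0.051, -0.031, -0.203, 0.3, -0.224, 1.557, -0.22, 0.051, -0.031, -0.203, 0.3, -0.224, 1.557, -0.22, 0.051, -0.031, -0.203, 0.3]'

```text
t: 10.5
tcp_pos: [0.5427, -0.2856, 0.1388]
tool_rot: [[0.002, -0.907, 0.421], [-1.0, -0.002, -0.0], [0.001, -0.421, -0.907]]
contact_force: [0.0, -0.9, -0.1]
finger_gap: 0.0427
```

Run:
```python
from h import *
from cell import cams
show()
im=cams.camera("scene")["image"];t=cams.camera("top")["image"]
c=C["scene"]
F=np.array([.40,-.285,.0205])
for z in(.0205,.0895,.1205):
  q=[proj(c,[[.4+sx*.022,-.285+sy*.022,z]])[0] for sx,sy in((-1,-1),(1,-1),(1,1),(-1,1))]
  cv2.polylines(im,[np.array(q).astype(int)],True,(0,255,0),1)
a=cv2.resize(im[250:400,270:420],None,fx=2.6,fy=2.6);b=cv2.resize(t[190:340,320:470],None,fx=2.6,fy=2.6)
cv2.imwrite("pics/s4.png",np.hstack([a,b]))
```

```text
t 10.5 q [-0.47  0.88  1.39 -0.45  1.92  1.19] tcp [ 0.5427 -0.2856  0.1388] grasp [ 0.4021 -0.286   0.0736] F [ 0.  -0.9 -0.1] gap 0.0427
[[0.002, -0.907, 0.421], [-1.0, -0.002, -0.0], [0.001, -0.421, -0.907]]
```

View pics/s4.png

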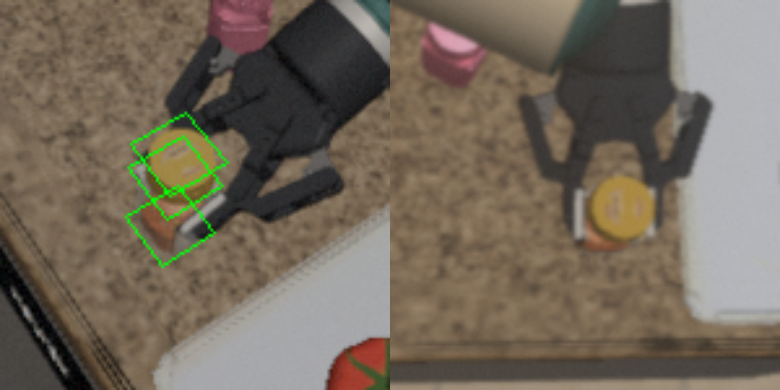

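Emit:
jog_arm --plan '[0, 0, 0, 0, 0, -0.012, 0.3, 0, 0, 0, 0, 0, -0.016, 0.3, 0, 0, 0, 0, 0, -0.018, 0.3, 0, 0, 0, 0, 0, -0.018, 0.3]'

```text
t: 11.1
tcp_pos: [0.5428, -0.2856, 0.1218]
tool_rot: [[0.002, -0.906, 0.422], [-1.0, -0.003, -0.001], [0.002, -0.422, -0.906]]
contact_force: [-0.5, 0.1, -1.7]
finger_gap: 0.0422
```

Emit:
jog_arm --plan '[0, 0, 0, 0, 0, -0.002, 0.3, 0, 0, 0, 0, 0, -0.004, 0.3, 0, 0, 0, 0, 0, -0.005, 0.3, 0, 0, 0, 0, 0, -0.005, 0.3]'

```text
t: 11.6
tcp_pos: [0.543, -0.2855, 0.1191]
tool_rot: [[0.002, -0.908, 0.42], [-1.0, -0.003, -0.003], [0.004, -0.42, -0.908]]
contact_force: [3.4, 1.2, 8.4]
finger_gap: 0.0425
```

Emit:
jog_arm --plan '[0, 0, 0, 0, 0, -0.001, 0.4, 0, 0, 0, 0, 0, 0, 0.6, 0, 0, 0, 0, 0, 0, 1, 0, 0, 0, 0, 0, 0, 1, 0, 0, 0, 0, 0, 0, 1, 0, 0, 0, 0, 0, 0, 1, 0, 0, 0, 0.02, 0, 0.009, 1, 0, 0, 0, 0.06, 0, 0.028, 1, 0, 0, 0, 0.11, 0, 0.051, 1, 0, 0, 0, 0.11, 0, 0.1, 1, 0, 0, 0, 0.11, 0, 0.15, 1, 0, 0, 0, 0.08, 0, 0.2, 1, 0, 0, 0, 0.05, 0, 0.23, 1, 0, 0, 0, 0.05, 0, 0.23, 1]'

```text
t: 13.35
tcp_pos: [0.5916, -0.2854, 0.3529]
tool_rot: [[0.001, -0.906, 0.423], [-1.0, -0.003, -0.005], [0.006, -0.423, -0.906]]
contact_force: [0.3, 0.3, -0.8]
finger_gap: 0.0849
```

```bash
cat > s5.py <<'E'
from h import *
from kin import ik
from cell import cams
show()
for n in("scene","top"):
    im=cams.camera(n)["image"];cv2.imwrite(f"pics/{n}5.png",im);c=C[n]
    m=cv2.inRange(cv2.cvtColor(im,cv2.COLOR_BGR2HSV),(18,140,90),(32,255,255))
    k,l,st,ce=cv2.connectedComponentsWithStats(m)
    for i in range(1,k):
        if st[i,4]>80: print(n,st[i],plane(c,ce[i],.1).round(4))
st=status.get_state();q=st["joint_positions"];Rc=st["tool_rot"];pc=st["tcp_pos"]
R=rot(0,(0,0,-1));G=np.array([.40,-.286,.072]);p=G-.155*R[:,1]+[0,0,.1]
rv=Ro.from_matrix(R@Rc.T).as_rotvec();print(np.degrees(np.linalg.norm(rv)))
for k in range(1,7):
    Rk=Ro.from_rotvec(rv*k/6).as_matrix()@Rc;pk=pc+(p-pc)*k/6;o=ik(pk,Rk,1,q0=q,tol=5e-3)
    if o:q=o[0]
    print((rv*k/6).round(3).tolist(),(pk-pc).round(3).tolist(),q.round(2) if o else "FAIL")
E
python3 s5.py
```

```text
t 13.35 q [-0.44  0.74  1.1  -0.56  2.31  0.98] tcp [ 0.5916 -0.2854  0.3529] grasp [ 0.4511 -0.2859  0.2873] F [ 0.3  0.3 -0.8] gap 0.0849
[[0.001, -0.906, 0.423], [-1.0, -0.003, -0.005], [0.006, -0.423, -0.906]]
scene [240 183  21  20 206] [0.4145 0.0436 0.1   ]
scene [309 184  21  19 196] [ 0.532  -0.0361  0.1   ]
scene [326 306  26  27 335] [ 0.3934 -0.295   0.1   ]
top [219 255   9  21 108] [0.4139 0.0469 0.1   ]
top [395 260  24  24 321] [ 0.3974 -0.2849  0.1   ]
106.84553241092016
[0.148, -0.147, 0.231] [-0.032, -0.0, -0.004] [-0.44  0.64  1.24 -0.56  2.07  0.76]
[0.296, -0.293, 0.461] [-0.064, -0.0, -0.007] [-0.46  0.54  1.38 -0.54  1.83  0.55]
[0.444, -0.44, 0.692] [-0.096, -0.0, -0.011] [-0.49  0.44  1.51 -0.48  1.59  0.31]
[0.591, -0.587, 0.923] [-0.129, -0.0, -0.015] [-0.55  0.35  1.62 -0.37  1.38  0.02]
[0.739, -0.734, 1.153] [-0.161, -0.0, -0.018] [-0.65  0.27  1.72 -0.21  1.22 -0.33]
[0.887, -0.88, 1.384] [-0.193, -0.001, -0.022] [-0.76  0.21  1.8  -0.    1.13 -0.76]
```

Emit:
jog_arm --plan '[0.074, -0.074, 0.115, -0.016, 0, -0.002, 1, 0.148, -0.147, 0.231, -0.032, 0, -0.004, 1, 0.222, -0.22, 0.346, -0.048, 0, -0.006, 1, 0.296, -0.293, 0.461, -0.064, 0, -0.007, 1, 0.37, -0.367, 0.577, -0.08, 0, -0.009, 1, 0.444, -0.44, 0.692, -0.096, 0, -0.011, 1, 0.518, -0.514, 0.808, -0.112, 0, -0.013, 1, 0.591, -0.587, 0.923, -0.129, 0, -0.015, 1, 0.665, -0.66, 1.038, -0.145, 0, -0.017, 1, 0.739, -0.734, 1.153, -0.161, 0, -0.018, 1, 0.813, -0.807, 1.269, -0.177, 0, -0.02, 1, 0.887, -0.88, 1.384, -0.193, 0, -0.022, 1, 0.887, -0.88, 1.384, -0.193, 0, -0.022, 1, 0.887, -0.88, 1.384, -0.193, 0, -0.022, 1, 0.887, -0.88, 1.384, -0.193, 0, -0.07, 1, 0.887, -0.88, 1.384, -0.193, 0, -0.122, 1, 0.887, -0.88, 1.384, -0.193, 0, -0.122, 1, 0.887, -0.88, 1.384, -0.193, 0, -0.122, 1]'

```text
t: 15.7
tcp_pos: [0.4013, -0.2859, 0.2279]
tool_rot: [[1.0, 0.001, -0.001], [0.001, -0.002, 1.0], [0.001, -1.0, -0.002]]
contact_force: [-0.2, -0.1, 0.9]
finger_gap: 0.0855
```

Run:
```python
from h import *
from cell import cams
show();cv2.imwrite("pics/w6.png",cams.camera("wrist")["image"])
```

```text
t 15.7 q [-0.76  0.32  1.94 -0.    0.88 -0.76] tcp [ 0.4013 -0.2859  0.2279] grasp [ 0.4014 -0.2862  0.0729] F [-0.2 -0.1  0.9] gap 0.0855
[[1.0, 0.001, -0.001], [0.001, -0.002, 1.0], [0.001, -1.0, -0.002]]
```

View pics/w6.png

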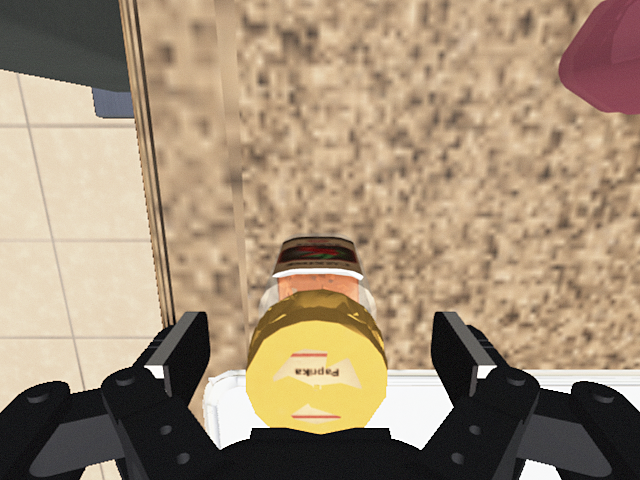

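Emit:
jog_arm --plan '[0, 0, 0, 0, 0, 0, 0.3, 0, 0, 0, 0, 0, 0, 0.3, 0, 0, 0, 0, 0, 0, 0.3, 0, 0, 0, 0, 0, 0, 0.3, 0, 0, 0, 0, 0, 0, 0.3, 0, 0, 0, 0, 0, 0, 0.3, 0, 0, 0, 0, 0, 0.05, 0.3, 0, 0, 0, 0, 0, 0.1, 0.3, 0, 0, 0, 0, 0, 0.14, 0.3, 0, 0, 0.01, 0.01, 0.06, 0.14, 0.3, 0, 0, 0.02, 0.02, 0.12, 0.14, 0.3, 0, 0, 0.03, 0.03, 0.18, 0.14, 0.3, 0, 0, 0.04, 0.04, 0.24, 0.14, 0.3, 0, 0, 0.047, 0.045, 0.3, 0.14, 0.3, 0, 0, 0.047, 0.051, 0.36, 0.14, 0.3, 0, 0, 0.047, 0.051, 0.41, 0.14, 0.3, 0, 0, 0.047, 0.051, 0.435, 0.14, 0.3, 0, 0, 0.047, 0.051, 0.435, 0.14, 0.3, 0, 0, 0.047, 0.051, 0.435, 0.14, 0.3]' --force 80

```text
t: 18.12
tcp_pos: [0.4521, 0.1482, 0.3685]
tool_rot: [[0.999, 0.002, -0.047], [0.047, -0.004, 0.999], [0.002, -1.0, -0.004]]
contact_force: [0.7, -0.6, -1.4]
finger_gap: 0.0427
```

Run:
```python
from h import *
from cell import cams
show();cv2.imwrite("pics/w7.png",cams.camera("wrist")["image"])
s=status.get_state();print("to pre",np.array([.4527,.1493,.2279+.012])-s["tcp_pos"])
```

```text
t 18.125 q [ 0.17  0.15  1.77 -0.    1.22  0.13] tcp [0.4521 0.1482 0.3685] grasp [0.4524 0.1476 0.2135] F [ 0.7 -0.6 -1.4] gap 0.0427
[[0.999, 0.002, -0.047], [0.047, -0.004, 0.999], [0.002, -1.0, -0.004]]
to pre [ 0.00050078  0.00137179 -0.12865299]
```

View pics/w7.png

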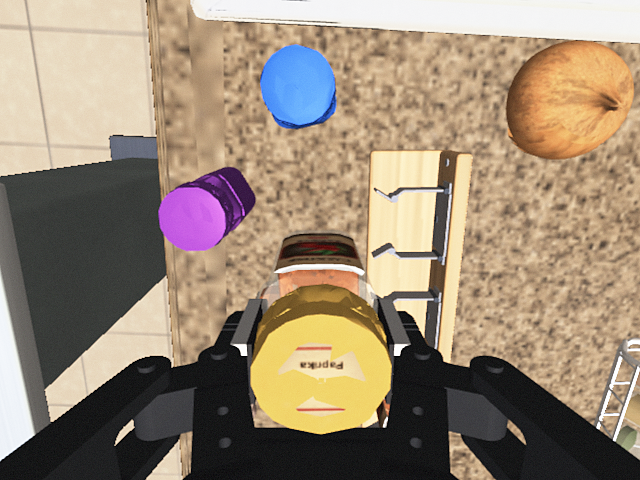

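Run:
```python
from h import *
from cell import cams
s=status.get_state();c=cams.camera("wrist");T=np.eye(4);T[:3,:3]=s["tool_rot"];T[:3,3]=s["tcp_pos"];T=T@c["hand_eye"]
def w(u,v,z):
    d=T[:3,:3]@np.array([(u-c["cx"])/c["fx"],(v-c["cy"])/c["fy"],1]);return (T[:3,3]+d*(z-T[2,3])/d[2])
O=np.array([.5318,.0629]);X=np.array([.9989,.047]);Y=np.array([-.047,.9989])
for n,u,v,z in(("arm1",425,189,.05),("arm2",420,256,.05),("arm3",415,296,.05),("board FL",371,151,.01),("front edge",368,285,.01),("railtop L front",448,153,.056),("railtop right front",440,330,.056)):
    p=w(u,v,z)[:2];print(n,p.round(4),"rack",[round(float((p-O)@X),4),round(float((p-O)@Y),4)])
```

```text
arm1 [0.5295 0.1819] rack [0.0033, 0.119]
arm2 [0.5324 0.1285] rack [0.0036, 0.0655]
arm3 [0.5325 0.0937] rack [0.0022, 0.0308]
board FL [0.4917 0.2061] rack [-0.0333, 0.1449]
front edge [0.4993 0.0852] rack [-0.0314, 0.0238]
railtop L front [0.5411 0.2093] rack [0.0162, 0.1458]
railtop right front [0.5552 0.0667] rack [0.0236, 0.0027]
```

Emit:
jog_arm --plan '[0, 0, 0, 0, 0.002, -0.05, 0.3, 0, 0, 0, 0, 0.002, -0.1, 0.3, 0, 0, 0, 0, 0.002, -0.125, 0.3, 0, 0, 0, 0, 0.002, -0.1285, 0.3, 0, 0, 0, 0.015, 0.003, -0.1285, 0.3, 0, 0, 0, 0.03, 0.0035, -0.1285, 0.3, 0, 0, 0, 0.03, 0.0035, -0.1285, 0.3]' --force 100

```text
t: 19.1
tcp_pos: [0.4848, 0.1514, 0.2413]
tool_rot: [[0.999, 0.007, -0.046], [0.046, -0.003, 0.999], [0.007, -1.0, -0.003]]
contact_force: [-0.3, 0.4, -1.4]
finger_gap: 0.0421
```

Emit:
jog_arm --plan '[0, 0, 0, 0.008, 0.0005, -0.001, 0.3, 0, 0, 0, 0.016, 0.001, -0.001, 0.3, 0, 0, 0, 0.024, 0.001, -0.001, 0.3, 0, 0, 0, 0.032, 0.0015, -0.001, 0.3, 0, 0, 0, 0.04, 0.002, -0.001, 0.3, 0, 0, 0, 0.044, 0.002, -0.001, 0.3, 0, 0, 0, 0.044, 0.002, -0.001, 0.3, 0, 0, 0, 0.044, 0.002, -0.001, 0.3]'

```text
t: 20.1
tcp_pos: [0.5283, 0.1534, 0.2401]
tool_rot: [[0.999, 0.005, -0.046], [0.046, -0.003, 0.999], [0.005, -1.0, -0.003]]
contact_force: [-4.9, -0.8, -0.5]
finger_gap: 0.0424
```

Emit:
jog_arm --plan '[0, 0, 0, 0.002, 0, 0, 0.3, 0, 0, 0, 0.003, 0, 0, 0.3, 0, 0, 0, 0.003, 0, 0, 0.3]'

```text
t: 20.48
tcp_pos: [0.5294, 0.1534, 0.2401]
tool_rot: [[0.999, -0.001, -0.046], [0.046, -0.003, 0.999], [-0.001, -1.0, -0.003]]
contact_force: [-9.0, -0.9, 4.5]
finger_gap: 0.0421
```

Emit:
jog_arm --plan '[0, 0, 0, 0, 0, -0.002, 0.3, 0, 0, 0, 0, 0, -0.003, 0.3, 0, 0, 0, 0, 0, -0.003, 0.3]'

```text
t: 20.85
tcp_pos: [0.5291, 0.1534, 0.24]
tool_rot: [[0.999, 0.001, -0.046], [0.046, -0.003, 0.999], [0.0, -1.0, -0.003]]
contact_force: [-8.0, -1.5, 17.5]
finger_gap: 0.0424
```

Emit:
jog_arm --plan '[0, 0, 0, 0, 0, 0.001, 0.5, 0, 0, 0, 0, 0, 0.001, 1, 0, 0, 0, 0, 0, 0.001, 1, 0, 0, 0, 0, 0, 0.001, 1, 0, 0, 0, 0, 0, 0.001, 1, 0, 0, 0, 0, 0, 0.001, 1, 0, 0, 0, 0, 0, 0.04, 1, 0, 0, 0, 0, 0, 0.09, 1, 0, 0, 0, -0.02, -0.02, 0.14, 1, 0, 0, 0, -0.06, -0.06, 0.15, 1, 0, 0, 0, -0.111, -0.1, 0.15, 1, 0, 0, 0, -0.111, -0.1, 0.15, 1, 0, 0, 0, -0.111, -0.1, 0.15, 1]'

```text
t: 22.48
tcp_pos: [0.4183, 0.0534, 0.3904]
tool_rot: [[0.999, 0.003, -0.045], [0.045, -0.003, 0.999], [0.002, -1.0, -0.003]]
contact_force: [-0.1, -0.2, -0.5]
finger_gap: 0.0855
```

Run:
```python
from h import *
from cell import cams
show();w=cams.camera("wrist")["image"];s=cams.camera("scene")["image"]
a=w[80:480,180:480];b=cv2.resize(s[120:253,200:366],None,fx=3,fy=3,interpolation=cv2.INTER_CUBIC)
cv2.imwrite("pics/w8.png",w)
cv2.imwrite("pics/m8.png",np.hstack([a,b[:400,:495]]) if b.shape[0]<400 else np.hstack([a,b[-400:]]) if 0 else np.hstack([a,cv2.resize(b,(495,400))]))
```

```text
t 22.475 q [-0.04  0.05  1.83 -0.    1.26 -0.08] tcp [0.4183 0.0534 0.3904] grasp [0.4187 0.0529 0.2354] F [-0.1 -0.2 -0.5] gap 0.0855
[[0.999, 0.003, -0.045], [0.045, -0.003, 0.999], [0.002, -1.0, -0.003]]Traceback (most recent call last):
  File "<stdin>", line 6, in <module>
    return _nx.concatenate(arrs, 1, dtype=dtype, casting=casting)
           ~~~~~~~~~~~~~~~^^^^^^^^^^^^^^^^^^^^^^^^^^^^^^^^^^^^^^^
ValueError: all the input array dimensions except for the concatenation axis must match exactly, but along dimension 0, the array at index 0 has size 400 and the array at index 1 has size 399
```

Run:
```python
import cv2,numpy as np
from cell import cams
w=cv2.imread("pics/w8.png");s=cams.camera("scene")["image"]
cv2.imwrite("pics/m8.png",np.hstack([w[80:480,180:480],cv2.resize(s[120:253,200:366],(495,400),interpolation=cv2.INTER_CUBIC)]))
```

```text
(no output)
```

View pics/m8.png

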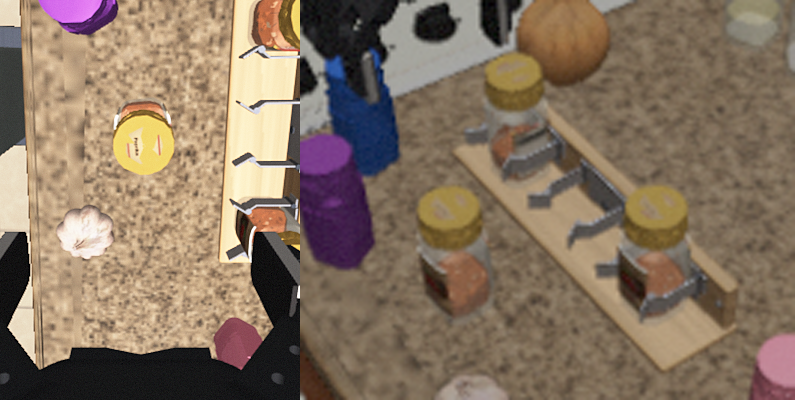

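Run:
```python
from h import *
w=cv2.imread("pics/w8.png");c=w[165:275,270:380]
z=cv2.resize(c,None,fx=5,fy=5,interpolation=cv2.INTER_CUBIC);cv2.imwrite("pics/z9.png",z)
h=cv2.cvtColor(c,cv2.COLOR_BGR2HSV)
m=((h[...,0]<12)|(h[...,0]>168))&(h[...,1]>70)
k,l,st,ce=cv2.connectedComponentsWithStats(m.astype(np.uint8))
for i in range(1,k):
    if st[i,4]>5:
        p=np.argwhere(l==i)[:,::-1].astype(np.float32);v=cv2.fitLine(p,2,0,.01,.01).ravel();print(st[i],np.degrees(np.arctan2(v[1],v[0])).round(1))
```

```text
[ 31  16  42  14 291] -3.0
[68 50  2 20 29] 87.0
[37 59  3 13 19] 83.8
```

View pics/z9.png

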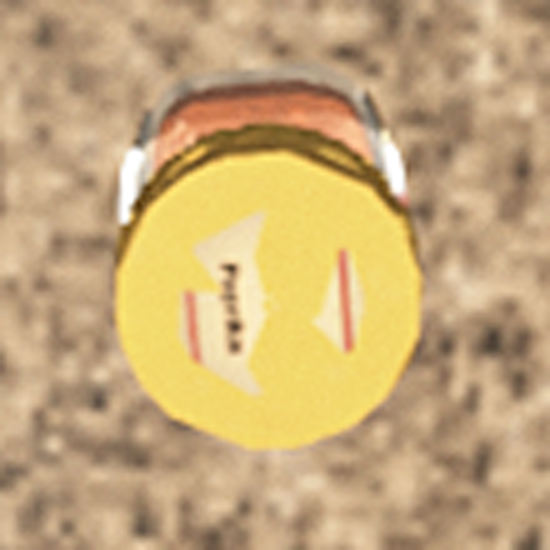

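Run:
```python
from h import *
from cell import cams
s=status.get_state();c=cams.camera("wrist");T=np.eye(4);T[:3,:3]=s["tool_rot"];T[:3,3]=s["tcp_pos"];T=T@c["hand_eye"]
d=T[:3,:3]@np.array([(324-c["cx"])/c["fx"],(224.4-c["cy"])/c["fy"],1]);p=T[:3,3]+d*(.1-T[2,3])/d[2];print("jar_b",p)
print("shift",np.r_[p[:2],.2275]-s["tcp_pos"])
```

```text
jar_b [0.42058265 0.06406949 0.1       ]
shift [ 0.00138154  0.01019437 -0.16244766]
```

Emit:
jog_arm --plan '[0, 0, 0.07, 0.002, 0.009, -0.05, 1, 0, 0, 0.07, 0.002, 0.009, -0.11, 1, 0, 0, 0.07, 0.002, 0.009, -0.155, 1, 0, 0, 0.07, 0.002, 0.009, -0.1625, 1, 0, 0, 0.07, 0.002, 0.009, -0.1625, 1, 0, 0, 0.07, 0.002, 0.009, -0.1625, 0.3, 0, 0, 0.07, 0.002, 0.009, -0.1625, 0.3, 0, 0, 0.07, 0.002, 0.009, -0.1625, 0.3, 0, 0, 0.07, 0.002, 0.009, -0.1625, 0.3, 0, 0, 0.07, 0.002, 0.009, -0.1625, 0.3, 0, 0, 0.07, 0.002, 0.009, -0.1625, 0.3]' --force 100

```text
t: 24.05
tcp_pos: [0.4214, 0.0629, 0.2288]
tool_rot: [[0.993, 0.003, -0.116], [0.116, -0.003, 0.993], [0.003, -1.0, -0.003]]
contact_force: [-1.6, 0.0, 7.6]
finger_gap: 0.0422
```

Emit:
jog_arm --plan '[0, 0, 0, 0, 0, 0.015, 0.3, 0, 0, -0.069, 0, 0, 0.015, 0.3, 0, 0, -0.069, 0.01, -0.002, 0.014, 0.3, 0, 0, -0.069, 0.034, -0.002, 0.0125, 0.3, 0, 0, -0.069, 0.055, -0.001, 0.012, 0.3, 0, 0, -0.069, 0.067, -0.001, 0.012, 0.3, 0, 0, -0.069, 0.067, -0.001, 0.012, 0.3]'

```text
t: 24.92
tcp_pos: [0.4892, 0.0618, 0.2407]
tool_rot: [[0.999, 0.003, -0.048], [0.048, -0.003, 0.999], [0.003, -1.0, -0.003]]
contact_force: [-0.3, 0.0, -1.3]
finger_gap: 0.0426
```

Emit:
jog_arm --plan '[0, 0, 0, 0.008, 0, 0, 0.3, 0, 0, 0, 0.016, 0.001, 0, 0.3, 0, 0, 0, 0.024, 0.001, 0, 0.3, 0, 0, 0, 0.032, 0.0015, 0, 0.3, 0, 0, 0, 0.04, 0.002, 0, 0.3, 0, 0, 0, 0.044, 0.002, 0, 0.3, 0, 0, 0, 0.044, 0.002, 0, 0.3, 0, 0, 0, 0.044, 0.002, 0, 0.3]'

```text
t: 25.92
tcp_pos: [0.5331, 0.0638, 0.2407]
tool_rot: [[0.999, 0.003, -0.048], [0.048, -0.003, 0.999], [0.003, -1.0, -0.003]]
contact_force: [-2.7, 0.6, 0.1]
finger_gap: 0.0424
```

Emit:
jog_arm --plan '[0, 0, 0, 0.002, 0, 0, 0.3, 0, 0, 0, 0.004, 0, 0, 0.3, 0, 0, 0, 0.004, 0, 0, 0.3, 0, 0, 0, 0.003, 0, -0.002, 0.3, 0, 0, 0, 0.003, 0, -0.003, 0.3, 0, 0, 0, 0.003, 0, -0.003, 0.3]'

```text
t: 26.68
tcp_pos: [0.5341, 0.0638, 0.2389]
tool_rot: [[0.999, -0.002, -0.048], [0.048, -0.003, 0.999], [-0.002, -1.0, -0.003]]
contact_force: [-10.0, 0.5, 12.4]
finger_gap: 0.0422
```

Emit:
jog_arm --plan '[0, 0, 0, 0, 0, 0.001, 0.5, 0, 0, 0, 0, 0, 0.001, 1, 0, 0, 0, 0, 0, 0.001, 1, 0, 0, 0, 0, 0, 0.001, 1, 0, 0, 0, 0, 0, 0.001, 1, 0, 0, 0, 0, 0, 0.001, 1, 0, 0, 0, 0, 0, 0.04, 1, 0, 0, 0, 0, 0, 0.09, 1, 0, 0, 0, 0, 0, 0.15, 1, 0, 0, 0, -0.06, 0, 0.2, 1, 0, 0, 0, -0.12, 0, 0.2, 1, 0, 0, 0, -0.16, 0, 0.2, 1, 0, 0, 0, -0.2, 0, 0.2, 1, 0, 0, 0, -0.2, 0, 0.2, 1, 0, 0, 0, -0.2, 0, 0.2, 1]'

```text
t: 28.55
tcp_pos: [0.3345, 0.0638, 0.4393]
tool_rot: [[0.999, 0.0, -0.048], [0.048, -0.003, 0.999], [0.0, -1.0, -0.003]]
contact_force: [-0.2, 0.5, -0.3]
finger_gap: 0.0853
```

Run:
```python
from h import *
from cell import cams
show()
o=[]
for n,(y,x,H,Wd) in(("scene",(130,200,200,200)),("top",(170,130,200,200))):
    im=cams.camera(n)["image"];c=C[n];cv2.imwrite(f"pics/{n}9.png",im)
    m=cv2.inRange(cv2.cvtColor(im,cv2.COLOR_BGR2HSV),(18,140,90),(32,255,255))
    k,l,st,ce=cv2.connectedComponentsWithStats(m)
    for i in range(1,k):
        if st[i,4]>60:
            p=plane(c,ce[i],.11)[:2]-[.5318,.0629];print(n,st[i,4],"rack xy",(p@np.array([[.9989,-.047],[.047,.9989]])).round(4))
    o.append(cv2.resize(im[y:y+H,x:x+Wd],(400,400),interpolation=cv2.INTER_CUBIC))
cv2.imwrite("pics/m9.png",np.hstack(o))
```

```text
t 28.55 q [-0.01 -0.11  1.86 -0.    1.4  -0.06] tcp [0.3345 0.0638 0.4393] grasp [0.3345 0.0633 0.2843] F [-0.2  0.5 -0.3] gap 0.0853
[[0.999, 0.0, -0.048], [0.048, -0.003, 0.999], [0.0, -1.0, -0.003]]
scene 186 rack xy [-0.0079  0.0723]
scene 198 rack xy [-0.0087 -0.0165]
scene 229 rack xy [-0.008  -0.1041]
top 350 rack xy [-0.0018 -0.0903]
top 364 rack xy [-0.0023 -0.001 ]
top 261 rack xy [0.003  0.0871]
```

View pics/m9.png

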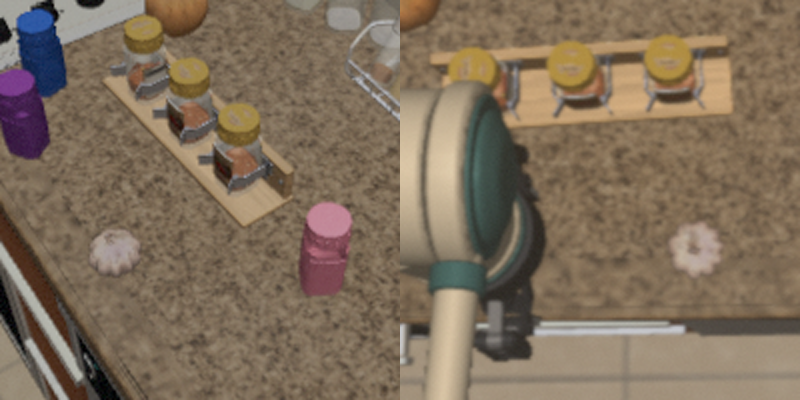

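All three jars stand in a row in the rack, at the same depth as jar_in, and the garlic is in place.

```bash
python3 -c "
from cell import ticket;print(ticket.job_done())"
```

```text
the job is handed in; nothing more can be done
None
```

The job is done and handed in. I stood the toppled jar upright on the worktop and let go of it. I then took it again and pushed it into the left clip, and pushed the standing jar into the centre clip.

- **Jar positions:** In the last scene-camera check all three lids, including jar_in's, agree in depth to within 1 mm. They are spaced 88 to 89 mm apart, where the clips are 90 mm apart.
- **Seating:** Each new jar met its back plate with about 9 to 10 N. Each was then pressed down onto the base board, with 17.5 N and 12.4 N measured.
- **Robot:** It is clear of everything, with wrist forces close to zero, at t = 28.6 s of the 72 s allowed.
- **Bystanders:** The garlic stands where it was, upright in the last picture. I made no final check on the tomato, but nothing went near it.

**Checks that disagreed or failed:**
- **Standing the jar up:** My first try, with the gripper pointing away from the robot, ran into the limits of joints 5 and 6. I turned the jar in the air and set it down facing the other way.
- **Last top-camera reading:** The left jar's lid read about 5 mm farther back than the other two. The arm partly hid that lid, so I relied on the unobstructed scene view.

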